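Lock the polishing drum and open its screw cap

ROBOT

A 6-joint arm with a two-finger parallel gripper is mounted at the origin on a cart in front of the work surface, level with it; the furniture and walls round the work are solid. World frame = base frame: x ahead of the robot, y to its left, z up, the work surface at z = 0. Lengths are in m, angles in rad, forces in N, time in s.
With the tool pointing down it reaches from about 0.25 to 0.775 m from the base axis. Payload 8.9 kg.
Tool frame: the origin (TCP) lies at the very end of the fingers, on their centre line; the grasp point (between the pads) lies 19 mm behind it (manip.grip_depth is the distance from the TCP to the grasp point, in m); z points along the fingers, y is the line along which they close (so a half turn about z gives the same grasp; the last joint's range is limited). The gripper opens to 85 mm and grips with 20 to 120 N. Pads are 22 mm wide; open, the fingers measure 114 mm over their backs; the gripper's body (76 mm by 85 mm) begins 54 mm behind the grasp point. The pads swing forward as they close: fully open they stand 13 mm farther back than shut.
Start: joints at [1.173, 0.291, -0.153, 1.127, 0, 1.431], TCP at [0.134, 0.508, 0.231] pointing down, gripper open.
Joint ranges: [-2.52, 2.52], [-0.91, 1.74], [-1.3, 1.37], [-1.96, 2.02], [-1.52, 1.47], [-3.14, 3.14]. Speed limits (rad/s): [2.22, 2.22, 2.79, 3.14, 3.14, 3.14].

INTERFACE

Orientations are given as a 3x3 rotation matrix whose columns are the frame's x, y, z axes.
In Python, from rig import manip, optics gives the robot as it stands.
- The arm moves only by the tool play_rows, never from a script. Its argument "steps" is a list of rows, each an object with "linear": the shift along the tool's x, y, z in m, a list of three; "twist": the turn, a rotation vector about the tool's x, y, z in rad, a list of three; "claw": the opening, from 0 (shut) to 1 (fully open). A call has 1 to 12 rows; each row is the pose to reach, as a shift and turn from the pose commanded when the call began, along the tool's axes at that moment; what a row does not reach only later rows make up. A row lasts 1/10 s, in which the tool goes at most 50 mm and 8.59 degrees, less where a joint would pass 70% of its speed; a pose out of reach is approached as far as the arm can. A call with a gripper value outside its range is refused whole. The fingers move at their own pace and stop on an object; "grip_force" is the grip in N (left out, the last holds). Time passes only in rows, so rows that repeat a pose let the fingers close. It gives the time, the measured TCP pose, the force, the opening and the grip force at its end, in the units of the state.
- manip.read_state(): the state, without advancing time (a new reading comes with each control period).
- optics.read_camera(name): name is "scene" or "top" or "wrist"; returns a dict with "image" (400x640x3 uint8, blue, green, red), "intrinsics" (3x3 intrinsics, pixels), "cam_to_world" (4x4, takes a point from camera to world coordinates). Camera axes: x right, y down, z forward; pixel columns grow to the right and rows downward; lengths in m; the calibration is good to about 2 mm. A picture is of the moment at which its call begins. There is no depth.
- manip.finish_job(): hands the job in; it is judged then, once.
The state is a dict: "t": time; "joints": joint angles; "qvel": joint speeds; "effort": joint torques, N m; "tcp_pos": TCP position; "tool_rot": TCP orientation; "contact_force": force on the tool from outside, world axes, zero at the start; "ft_torque": the same for the moment, N m; "opening": finger opening in m; "grasp_force": force on a finger pad.
Only numpy, scipy, OpenCV 4.12 (cv2) and the standard library are available. Lean on these libraries where they do the work, as an engineer would, in place of code of your own. Each camera call takes 0.05 s, during which the arm holds its last target. There are 200 camera calls.

TASK

The drum of the small bench polisher turns freely on its bearing and its screw cap is tight: take the lock pin out of the wooden tool block and push it fully down through the hole in the drum's flange into the socket below, so that the drum cannot turn. Then unscrew the cap anticlockwise until its thread lets go, lift it just clear of the neck, and finish while still holding it, level and still, right above the drum's mouth (no more than about 5 cm up) with the pin left in place. Do not knock over the oil bottle.

Things in the scene. Friction and masses are not known exactly. Their poses are not given: they have to be found in the camera images.
- tool_block: Fixed wooden tool block, 56 x 150 mm, 40 mm tall; origin: centre of its underside, y along its long side. Three 10 mm holes in a row along y, 48 mm apart, hold the lock pin and two plain dark drifts without a knob (tops 84 and 96 mm above the bench, 14 mm across), in any order. Between block and polisher, a bit further back, stands a fixed toggle clamp with a handle up to 142 mm: pass above it.
- pin_knob (a point): Steel lock pin, 70 mm long, upright in the tool block. Point: centre of its round knurled knob (20 mm across, 20 mm tall, at the pin's top). Below: 9 mm stem; collar 16 mm across, its underside 28 mm below this point; then the 8 mm shank, 32 mm long with a tapered tip. The pin hangs on its collar, in the block and when fully home. z up along the pin, y along the row of holes.
- pin_tip (a point): The lock pin's lower tip, 60 mm below the knob's centre; z up along the pin.
- flange_hole (a point): Centre of the upper mouth of the hole (10 mm wide, 8 mm deep) in the ear of the drum's flange, 40 mm above the bench, 80 mm from the drum's axis. The collar of the pin rests on this face when the pin is fully home. At the start the hole is right above the socket.
- socket (a point): Centre of the mouth of the socket (10 mm wide, 27 mm deep) in the tongue of the polisher's fixed grey base, 10 mm below flange_hole. z up.
- drum_mouth (a point): On the drum's axis, at the cap's inner face when screwed home (top of the neck's rubber ring), 106 mm above the bench; z up, x from the ear across the drum to the motor box (69 mm tall, its near face 54 mm from the axis). The drum is 84 mm across, the neck 35 mm across and 26 mm tall above the drum's shoulder.
- cap_mid (a point): Steel screw cap with ribbed rim, 57 mm across, 20 mm tall, 0.1 kg. Point: its centre, half-way up, 100 mm above the bench when home; z up. Its lower edge is 13 to 20 mm above the drum's sloping shoulder. Unscrews anticlockwise seen from above: rises 3 mm in 2.3 rad, is free to lift from 2.4 to 2.8 rad (best 2.6), blocked by the next thread start at about 2.85. Stays put if let go part-way.
- drum (a joint): Turn of the drum on its bearing, rad: 0 at the start (flange hole above the socket), growing anticlockwise seen from above. Unlocked it turns at a light touch, far more easily than the cap (tight: about 0.3 Nm at first, looser as it turns). With the pin home it has about 0.03 rad of play.
- oil_bottle: Standing oil bottle with a spout, 59 mm across, 183 mm tall; origin at the centre of its underside, z up.
Things that resemble listed ones, but are neither listed nor needed, are in the scene too. What is shaped like the part that bears pin_knob but blue or red is not meant.

How it is judged:
By the outcome, as a careful person would: the job done as asked, in the order asked, and still so for the second after the job is handed in, while the arm keeps its last pose, push and grip.
It also fails if it takes over 64 s, if anything falls off the work surface, if the arm or the gripper's body presses on something with over 40 N, if the wrist force passes 120 N, or if a joint passes its speed limit or range.

## Working session

There is one attempt and no reset: what is moved stays moved. The work goes in short steps, Python scripts to look and compute and a tool call to move; the robot and the scene stay as the last step left them, time stands still between calls to the robot, and variables do not carry over. Pictures are saved under pics/ and viewed, at most 10 in all, crops included, and the job is handed in when it is done.

Besides the shell and the picture viewer there is one more tool, called after "Call:" as a command line: name --argument value ..., lists and objects as JSON in quotes. play_rows: Moves the arm, as the interface text tells. Its arguments: {"type":"object","properties":{"steps":{"type":"array"},"grip_force":{"type":"number"}},"required":["steps"]}

```bash
mkdir -p pics; ls
cat > h.py <<'E'
import numpy as np, cv2
from rig import manip, optics
def cam(n):
    d=optics.read_camera(n); return np.array(d["image"]),np.array(d["intrinsics"]),np.array(d["cam_to_world"])
def ray(K,T,u,v):
    d=T[:3,:3]@np.linalg.solve(K,[u,v,1.]); return T[:3,3],d/np.linalg.norm(d)
def onz(K,T,u,v,z):
    o,d=ray(K,T,u,v); return o+d*(z-o[2])/d[2]
def tri(*rs):
    A=sum(np.eye(3)-np.outer(d,d) for o,d in rs); b=sum((np.eye(3)-np.outer(d,d))@o for o,d in rs)
    return np.linalg.solve(A,b)
def proj(K,T,p):
    q=K@(T[:3,:3].T@(np.asarray(p)-T[:3,3])); return q[:2]/q[2]
E
python3 - <<'E'
from h import *
ims=[]
for n in("scene","top","wrist"):
    I,K,T=cam(n); cv2.imwrite(f"pics/{n}0.png",I); print(n,K[0,0],K[0,2],K[1,2],T.round(3).tolist())
print(manip.read_state(),manip.grip_depth)
E
```

```text
pics
scene 382.9336895814965 318.79961893031646 197.65820749696658 [[-0.891, -0.227, 0.392, 0.231], [-0.453, 0.474, -0.755, 0.633], [-0.015, -0.85, -0.526, 0.542], [0.0, 0.0, 0.0, 1.0]]
top 451.4026863071965 313.92297176450916 206.1525531905205 [[-0.042, -0.975, 0.219, 0.293], [-0.999, 0.042, -0.004, -0.019], [-0.005, -0.219, -0.976, 1.413], [0.0, 0.0, 0.0, 1.0]]
wrist 279.7476123429014 322.8307350645517 199.57645236176944 [[0.256, 0.915, 0.312, 0.055], [0.967, -0.242, -0.083, 0.527], [-0.0, 0.323, -0.946, 0.371], [0.0, 0.0, 0.0, 1.0]]
{'t': 0.15, 'joints': array([ 1.17270361e+00,  2.91184293e-01, -1.53949967e-01,  1.12670328e+00,
        2.43169637e-05,  1.43148125e+00]), 'qvel': array([-5.21244325e-04, -1.33326177e-03,  2.48221903e-03,  6.96846131e-05,
       -4.15560207e-04,  5.50655320e-04]), 'effort': array([ 1.67799884e-03, -5.37367308e+01,  3.31521070e+01,  1.13824866e-02,
       -1.63755280e-04,  1.70796881e-05]), 'tcp_pos': array([0.13421175, 0.50720756, 0.23084798]), 'tool_rot': array([[-9.66703461e-01,  2.55898880e-01, -4.26054687e-04],
       [ 2.55899179e-01,  9.66703009e-01, -9.50369540e-04],
       [ 1.68669847e-04, -1.02775257e-03, -9.99999458e-01]]), 'contact_force': array([-0.20051684, -0.90358109,  0.50808943]), 'ft_torque': array([-0.05401518,  0.01438184,  0.01419952]), 'grasp_force': 0.0, 'opening': 0.08531516330500728} 0.0187
```

View pics/scene0.png

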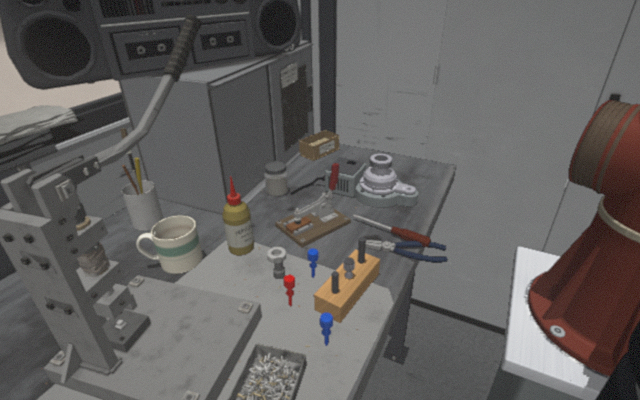

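View pics/top0.png

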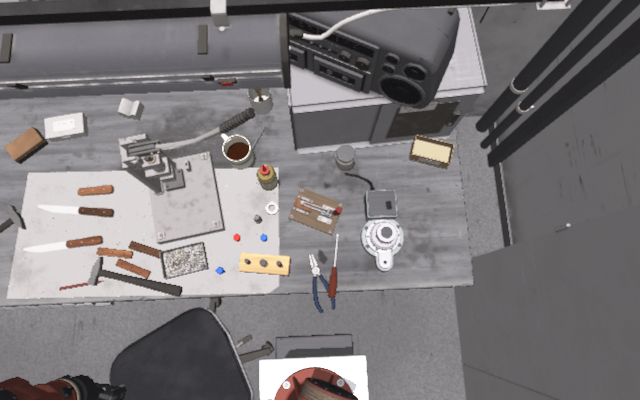

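The scene view shows the block at (348,285). It holds a grey knob in the middle at (349,265) and dark drifts at (335,280) and (362,250). The polisher is at (380,180), with its ear at (408,190).
Pin look-alikes in the scene view: grey piece standing free (277,260), red (290,285), blue (313,257), blue (327,323). By the description the pin is the knobbed one in the block, which I'll check in a crop.

Run:
```python
import cv2,numpy as np
s=cv2.imread("pics/scene0.png");t=cv2.imread("pics/top0.png")
r=lambda a:cv2.resize(a,(400,300),interpolation=cv2.INTER_CUBIC)
a=r(s[230:320,290:410]);b=r(s[140:215,320:420]);c=r(t[240:285,230:290]);d=r(t[185:275,345:465])
cv2.imwrite("pics/crop1.png",np.vstack([np.hstack([a,b]),np.hstack([c,d])]))
```

```text
(no output)
```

View pics/crop1.png

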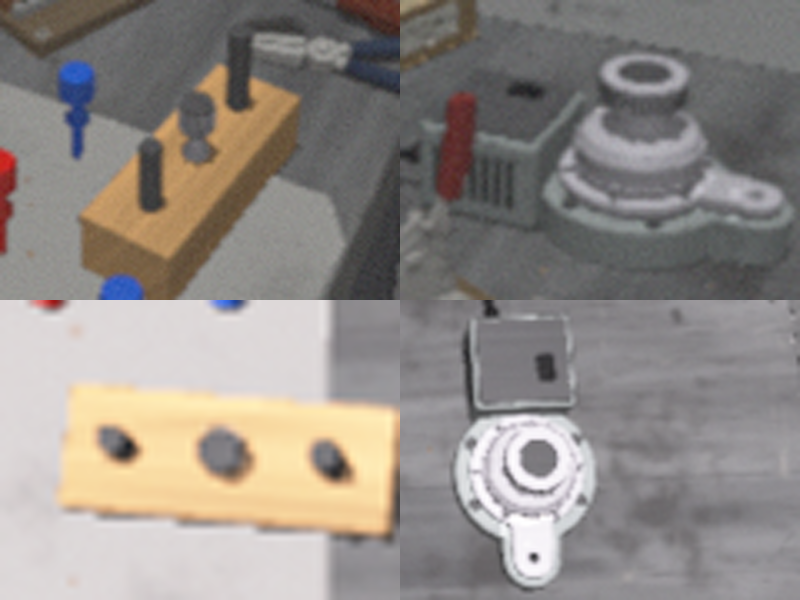

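Run:
```python
from h import *
_,Ks,Ts=cam("scene");_,Kt,Tt=cam("top")
for n,s,t,z in(("knob",(349.1,263),(263.3,262.8),.068),("cap",(381.2,158.7),(387,232.4),.11),("hole",(410.5,189.2),(385.2,262.1),.04)):
    print(n,tri(ray(Ks,Ts,*s),ray(Kt,Tt,*t)).round(4),onz(Ks,Ts,*s,z).round(4),onz(Kt,Tt,*t,z).round(4))
# block orientation from scene corners of top face, drifts
for n,u,z in(("d1top",(335,273.),.09),("d2top",(361.5,241.),.09)): print(n,onz(Ks,Ts,*u,z).round(3))
# block mask in top
I,K,T=cam("top");h=cv2.cvtColor(I,cv2.COLOR_BGR2HSV);m=cv2.inRange(h,(8,70,120),(28,255,255));m[:240]=0;m[290:]=0;m[:,:230]=0;m[:,300:]=0
c=max(cv2.findContours(m,0,2)[0],key=cv2.contourArea);R=cv2.boxPoints(cv2.minAreaRect(c));print([onz(K,T,*p,.04)[:2].round(4).tolist() for p in R])
```

```text
knob [0.4296 0.1333 0.0691] [0.4307 0.1322 0.068 ] [0.429  0.1332 0.068 ]
cap [ 0.4985 -0.2347  0.105 ] [ 0.4953 -0.2248  0.11  ] [ 0.4979 -0.2339  0.11  ]
hole [ 0.4161 -0.2341  0.0354] [ 0.4119 -0.2263  0.04  ] [ 0.4183 -0.2329  0.04  ]
d1top [0.433 0.189 0.09 ]
d2top [0.425 0.088 0.09 ]
[[0.4106, 0.2109], [0.4667, 0.2063], [0.4487, 0.0556], [0.3928, 0.0616]]
```

Bottom-left of the crop confirms it: the pin is the middle piece, with knob and collar, and the outer two are plain drifts. The heights check out too: knob z triangulated at 0.069 against 0.068 expected, cap to hole 81 mm against 80.

```bash
cat >> h.py <<'E'
def go(p,psi=None):
    s=manip.read_state();R=s["tool_rot"];d=R.T@(np.array(p)-s["tcp_pos"])
    c=np.arctan2(R[1,0],R[0,0]);psi=c if psi is None else psi
    Rt=np.array([[np.cos(psi),np.sin(psi),0],[np.sin(psi),-np.cos(psi),0],[0,0,-1]])
    w=cv2.Rodrigues(R.T@Rt)[0].ravel()
    print("lin",d.round(4).tolist(),"tw",w.round(4).tolist(),"yaw",c.round(4),"tcp",s["tcp_pos"].round(4),"t",s["t"])
E
python3 -c "
from h import *
go((.4296,.133,.15),1.452)"
```

```text
lin [-0.3813, -0.2863, 0.0812] tw [-0.0004, 0.0003, 1.4308] yaw 2.8828 tcp [0.1343 0.5074 0.2311] t 0.3
```

Call:
play_rows --steps '[{"linear": [-0.381,-0.286,0.03],"twist": [0,0,1.431],"claw": 1},{"linear": [-0.381,-0.286,0.03],"twist": [0,0,1.431],"claw": 1},{"linear": [-0.381,-0.286,0.03],"twist": [0,0,1.431],"claw": 1},{"linear": [-0.381,-0.286,0.03],"twist": [0,0,1.431],"claw": 1},{"linear": [-0.381,-0.286,0.03],"twist": [0,0,1.431],"claw": 1},{"linear": [-0.381,-0.286,0.03],"twist": [0,0,1.431],"claw": 1},{"linear": [-0.381,-0.286,0.03],"twist": [0,0,1.431],"claw": 1},{"linear": [-0.381,-0.286,0.081],"twist": [0,0,1.431],"claw": 1},{"linear": [-0.381,-0.286,0.081],"twist": [0,0,1.431],"claw": 1},{"linear": [-0.381,-0.286,0.081],"twist": [0,0,1.431],"claw": 1},{"linear": [-0.381,-0.286,0.081],"twist": [0,0,1.431],"claw": 1},{"linear": [-0.381,-0.286,0.081],"twist": [0,0,1.431],"claw": 1}]'

```text
t: 1.5
tcp_pos: [0.4293, 0.133, 0.15]
tool_rot: [[0.12, 0.993, -0.001], [0.993, -0.12, 0.0], [-0.0, -0.001, -1.0]]
contact_force: [0.5, 0.2, 0.4]
opening: 0.0854
grasp_force: 0.0
```

Run:
```python
from h import *
go((.4296,.133,.15),1.452)
I,K,T=cam("wrist");cv2.imwrite("pics/w1.png",I)
print("proj",proj(K,T,(.4296,.133,.078)),proj(K,T,(.4296,.133,.058)))
```

```text
lin [0.0001, 0.0003, -0.0] tw [-0.0014, 0.0, -0.0015] yaw 1.4505 tcp [0.4293 0.133  0.15  ] t 1.5
proj [321.49411956 210.98984217] [321.6080509  202.82223982]
```

View pics/w1.png

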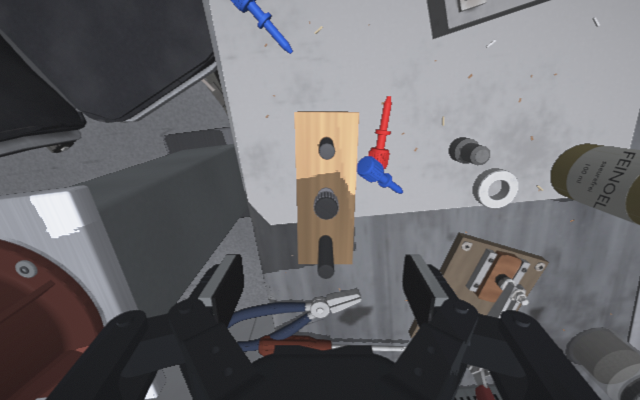

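The wrist view shows the knob at about (326,205), between drifts at (326,148) and (325,260), and not far from where it was expected. I'll refine the centre by mask.

Run:
```python
from h import *
I=cv2.imread("pics/w1.png");_,K,T=cam("wrist")
h=cv2.cvtColor(I,cv2.COLOR_BGR2HSV)
m=(h[...,1]<70).astype(np.uint8)*255
c=m[180:235,303:350]
n,l,st,ce=cv2.connectedComponentsWithStats(c)
print(st[1:],ce[1:]+[303,180])
for r in range(184,226,2): 
    x=np.where(c[r-180])[0]+303; print(r,x.min() if len(x) else None,x.max() if len(x) else None,len(x))
for v in(204,206,208,210): print(v,onz(K,T,326,v,.078).round(4))
```

```text
[[ 10   7  27  33 667]] [[325.68665667 203.86956522]]
184 None None 0
186 None None 0
188 321 330 10
190 319 332 14
192 318 333 16
194 317 334 18
196 315 336 22
198 315 337 23
200 314 337 24
202 314 338 25
204 313 338 26
206 313 338 26
208 313 339 27
210 313 338 26
212 314 337 24
214 316 336 21
216 317 335 19
218 320 332 13
220 None None 0
222 None None 0
224 None None 0
204 [0.4338 0.1391 0.078 ]
206 [0.4336 0.1374 0.078 ]
208 [0.4334 0.1357 0.078 ]
210 [0.4332 0.134  0.078 ]
```

Call:
play_rows --steps '[{"linear": [0.0034,0.0033,0],"twist": [0,0,0],"claw": 0.5},{"linear": [0.0034,0.0033,0],"twist": [0,0,0],"claw": 0.5},{"linear": [0.0034,0.0033,0],"twist": [0,0,0],"claw": 0.5},{"linear": [0.0034,0.0033,0.035],"twist": [0,0,0],"claw": 0.5},{"linear": [0.0034,0.0033,0.035],"twist": [0,0,0],"claw": 0.5}]'

```text
t: 2.1
tcp_pos: [0.4307, 0.1365, 0.113]
tool_rot: [[0.118, 0.993, -0.005], [0.993, -0.118, -0.001], [-0.001, -0.005, -1.0]]
contact_force: [-1.7, -0.2, 0.0]
opening: 0.0427
grasp_force: 0.0
```

Run:
```python
from h import *
go((.433,.136,.05),1.452)
I,K,T=cam("wrist");cv2.imwrite("pics/w2.png",I[100:400,160:480])
h=cv2.cvtColor(I,cv2.COLOR_BGR2HSV)
print("proj",proj(K,T,(.433,.136,.078)))
```

```text
lin [-0.0001, 0.0027, 0.063] tw [-0.0047, 0.0013, 0.0005] yaw 1.4525 tcp [0.4307 0.1365 0.113 ] t 2.1
proj [324.31027377 230.60154444]
```

View pics/w2.png

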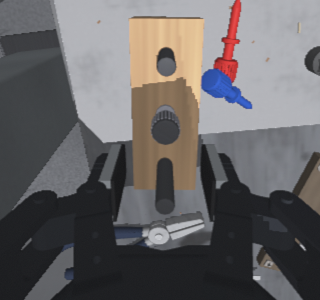

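The knob's top is at about (325,230) in the full image, with the fingers centred at about (323,265). That agrees with the target, so I'll descend, grip and lift.

Call:
play_rows --steps '[{"linear": [0,0,0.03],"twist": [0,0,0],"claw": 0.5},{"linear": [0,0,0.055],"twist": [0,0,0],"claw": 0.5},{"linear": [0,0,0.064],"twist": [0,0,0],"claw": 0.5},{"linear": [0,0,0.064],"twist": [0,0,0],"claw": 0.5},{"linear": [0,0,0.064],"twist": [0,0,0],"claw": 0},{"linear": [0,0,0.064],"twist": [0,0,0],"claw": 0},{"linear": [0,0,0.064],"twist": [0,0,0],"claw": 0},{"linear": [0,0,0.064],"twist": [0,0,0],"claw": 0}]' --grip_force 40

```text
t: 2.95
tcp_pos: [0.4341, 0.1367, 0.0525]
tool_rot: [[0.119, 0.993, 0.002], [0.993, -0.119, 0.0], [0.001, 0.002, -1.0]]
contact_force: [-1.0, -0.4, 8.2]
opening: 0.0186
grasp_force: 39.2
```

Call:
play_rows --steps '[{"linear": [0,0,-0.02],"twist": [0,0,0],"claw": 0},{"linear": [0,0,-0.05],"twist": [0,0,0],"claw": 0},{"linear": [0,0,-0.1],"twist": [0,0,0],"claw": 0},{"linear": [0,0,-0.15],"twist": [0,0,0],"claw": 0},{"linear": [0,0,-0.16],"twist": [0,0,0],"claw": 0},{"linear": [0,0,-0.16],"twist": [0,0,0],"claw": 0}]' --grip_force 60

```text
t: 3.55
tcp_pos: [0.4345, 0.1367, 0.2134]
tool_rot: [[0.119, 0.993, 0.005], [0.993, -0.119, 0.001], [0.001, 0.004, -1.0]]
contact_force: [-0.2, -0.6, -1.9]
opening: 0.0183
grasp_force: 59.0
```

Run:
```python
from h import *
go((.35,-.233,.2115),0)
```

```text
lin [-0.3771, -0.04, 0.0013] tw [0.0027, -0.0041, 1.4518] yaw 1.4518 tcp [0.4345 0.1367 0.2134] t 3.55
```

Call:
play_rows --steps '[{"linear": [-0.369,0.028,0],"twist": [0,0,1.452],"claw": 0},{"linear": [-0.369,0.028,0],"twist": [0,0,1.452],"claw": 0},{"linear": [-0.369,0.028,0],"twist": [0,0,1.452],"claw": 0},{"linear": [-0.369,0.028,0],"twist": [0,0,1.452],"claw": 0},{"linear": [-0.369,0.028,0],"twist": [0,0,1.452],"claw": 0},{"linear": [-0.369,0.028,0],"twist": [0,0,1.452],"claw": 0},{"linear": [-0.369,0.028,0],"twist": [0,0,1.452],"claw": 0},{"linear": [-0.369,0.028,0],"twist": [0,0,1.452],"claw": 0},{"linear": [-0.369,0.028,0],"twist": [0,0,1.452],"claw": 0},{"linear": [-0.369,0.028,0],"twist": [0,0,1.452],"claw": 0},{"linear": [-0.369,-0.024,0],"twist": [0,0,1.452],"claw": 0},{"linear": [-0.369,-0.024,0],"twist": [0,0,1.452],"claw": 0}]'

```text
t: 4.75
tcp_pos: [0.3599, -0.224, 0.2083]
tool_rot: [[1.0, -0.001, -0.007], [-0.001, -1.0, 0.005], [-0.007, -0.005, -1.0]]
contact_force: [-0.3, 0.7, -1.0]
opening: 0.0181
grasp_force: 59.1
```

Run:
```python
from h import *
go((.418,-.233,.2),0)
I,K,T=cam("wrist");cv2.imwrite("pics/w3.png",I)
for p in((.418,-.233,.04),(.498,-.234,.11)):print("proj",proj(K,T,p))
s=manip.read_state(); R=s["tool_rot"]
print("tip",proj(K,T,s["tcp_pos"]+R[:,2]*.041))
```

```text
lin [0.0581, 0.0089, 0.0078] tw [-0.0054, 0.0073, -0.0012] yaw -0.0012 tcp [ 0.3599 -0.224   0.2083] t 4.75
proj [331.15351995 129.19111258]
proj [335.52502251  27.0495592 ]
tip [323.25628852 227.05094757]
```

View pics/w3.png

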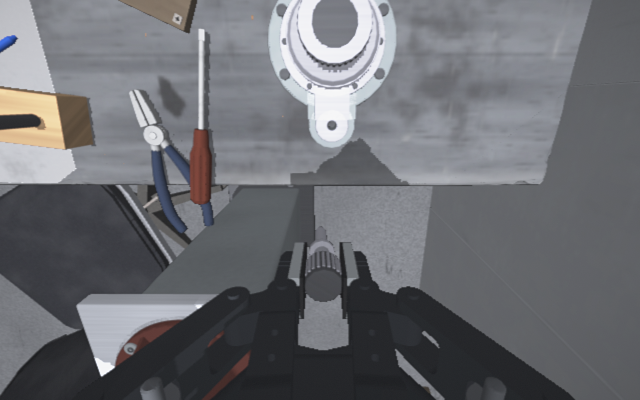

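The wrist view shows the pin upright in the fingers with its tip near (321,230). The flange hole is at (331,126) and the cap centre at about (335,20). I'll refine and close in.

Run:
```python
from h import *
I=cv2.imread("pics/w3.png");_,K,T=cam("wrist")
g=cv2.cvtColor(I,cv2.COLOR_BGR2GRAY)
m=(g[112:140,318:345]<110).astype(np.uint8)
n,l,st,ce=cv2.connectedComponentsWithStats(m);print(st[1:].tolist(),(ce[1:]+[318,112]).round(1).tolist())
for v in(125,126):print(onz(K,T,331.5,v,.04).round(4))
c=np.argwhere(g[225:245,310:335]<200)
print(g[224:244:2,312:332].tolist())
```

```text
[[10, 10, 8, 8, 32]] [[331.2, 125.9]]
[ 0.4251 -0.235   0.04  ]
[ 0.424 -0.235  0.04 ]
[[73, 68, 59, 111, 129, 131, 129, 128, 126, 128, 132, 129, 125, 124, 128, 129, 129, 127, 130, 132], [72, 68, 59, 110, 130, 130, 126, 110, 98, 92, 116, 131, 130, 128, 131, 133, 135, 134, 133, 133], [74, 69, 60, 112, 129, 119, 112, 112, 113, 112, 109, 112, 122, 127, 128, 131, 133, 131, 129, 134], [74, 69, 56, 80, 102, 109, 112, 112, 113, 113, 112, 110, 106, 97, 117, 129, 134, 133, 132, 135], [73, 69, 58, 88, 105, 110, 111, 113, 113, 113, 112, 110, 107, 104, 123, 134, 137, 136, 134, 132], [74, 69, 57, 88, 106, 109, 111, 112, 113, 113, 112, 110, 108, 105, 122, 133, 134, 131, 130, 128], [73, 69, 58, 88, 106, 109, 112, 112, 113, 113, 112, 110, 109, 103, 81, 114, 135, 133, 128, 130], [73, 68, 59, 88, 104, 109, 111, 112, 109, 108, 107, 109, 109, 104, 91, 122, 136, 134, 131, 134], [74, 70, 73, 98, 106, 107, 109, 112, 116, 117, 118, 115, 113, 108, 105, 111, 127, 128, 131, 132], [84, 98, 112, 125, 134, 143, 150, 153, 152, 152, 152, 150, 149, 149, 145, 135, 122, 106, 92, 115]]
```

Run:
```python
from h import *
_,K,T=cam("wrist")
go((.418,-.233,.1),0)
t=onz(K,T,320.8,228,.2083-.041);print(t.round(4), (onz(K,T,331.2,125.9,.04)-t).round(4))
```

```text
lin [0.053, 0.0063, 0.1103] tw [-0.0008, 0.0008, -0.0007] yaw -0.0007 tcp [ 0.3651 -0.2268  0.2104] t 4.9
[ 0.3645 -0.2257  0.1673] [ 0.0618 -0.0102 -0.1273]
```

Call:
play_rows --steps '[{"linear": [0.052,0.007,0.03],"twist": [0,0,0],"claw": 0},{"linear": [0.052,0.007,0.06],"twist": [0,0,0],"claw": 0},{"linear": [0.052,0.007,0.09],"twist": [0,0,0],"claw": 0},{"linear": [0.052,0.007,0.105],"twist": [0,0,0],"claw": 0},{"linear": [0.052,0.007,0.105],"twist": [0,0,0],"claw": 0},{"linear": [0.052,0.007,0.105],"twist": [0,0,0],"claw": 0},{"linear": [0.052,0.007,0.105],"twist": [0,0,0],"claw": 0}]'

```text
t: 5.6
tcp_pos: [0.4184, -0.2345, 0.1072]
tool_rot: [[1.0, -0.0, 0.001], [0.0, -1.0, -0.001], [0.001, 0.001, -1.0]]
contact_force: [-0.4, -0.3, -0.9]
opening: 0.0181
grasp_force: 59.0
```

Run:
```python
from h import *
I,K,T=cam("wrist");cv2.imwrite("pics/w4full.png",I);np.savez("w4",K=K,T=T)
go((.418,-.234,.105),0)
for p in((.418,-.234,.04),(.498,-.234,.11)):print("proj",proj(K,T,p))
cv2.imwrite("pics/w4.png",cv2.resize(I[60:300,220:440],None,fx=2.5,fy=2.5,interpolation=cv2.INTER_CUBIC))
```

```text
lin [-0.0004, -0.0006, 0.0023] tw [0.0012, -0.0015, -0.0001] yaw -0.0001 tcp [ 0.4184 -0.2346  0.1073] t 5.65
proj [320.79224299 216.34790628]
proj [319.46720362 114.95356989]
```

View pics/w4.png

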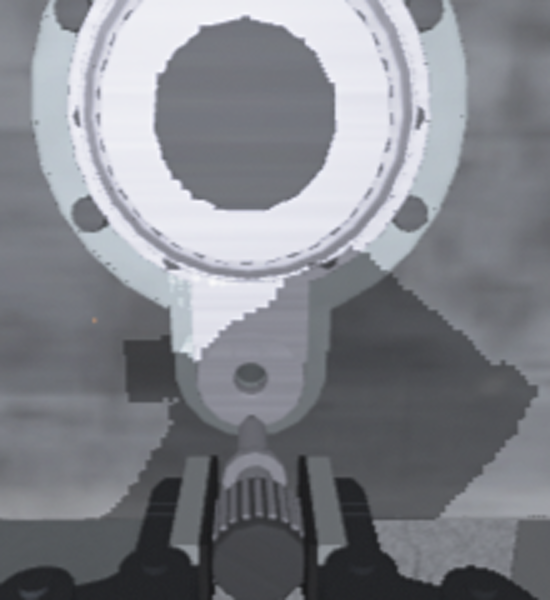

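The close view shows the hole at full-image (320,211) and the pin tip at (321,227). The sideways error is tiny, and the hole is still ahead along x.

Run:
```python
from h import *
d=np.load("w4.npz");K,T=d["K"],d["T"]
I=cv2.imread("pics/w4full.png");g=cv2.cvtColor(I,cv2.COLOR_BGR2GRAY)
print(g[204:240:1,310:332:2])
h=onz(K,T,320,210.8,.04)
for v in(227,228):
  t=onz(K,T,320.8,v,.1072-.0445);print(h.round(4),t.round(4),(h-t).round(4))
```

```text
[[138 137 137 138 138 137 137 137 137 138 137]
 [139 139 140 132 109 100 111 136 140 139 139]
 [138 138 134  99  87  86  88 114 136 138 138]
 [139 140 121  83  84  85  84  87 131 139 138]
 [141 140 106  81  84  86  84  79 121 140 140]
 [140 138 100  82  84  86  85  80 107 138 139]
 [142 140 103  85  85  86  84  82 104 140 141]
 [142 139 103  93  85  85  84  94 107 142 141]
 [141 138  98 109  94  90  93 105 106 140 140]
 [138 137 106 106 115 111 115  96 117 137 138]
 [137 138 116 100 110 112 109  99 126 136 136]
 [137 137 129 105 102 102 103 107 134 137 137]
 [137 137 138 119 111 108 111 123 139 137 137]
 [138 139 140 142 132 120 130 143 140 140 140]
 [142 143 143 147 149 151 149 145 142 143 143]
 [142 143 143 144 146 146 145 143 143 142 143]
 [140 140 140 141 141 141 141 141 141 140 140]
 [139 139 139 139 139 139 139 138 139 138 139]
 [141 142 143 142 141 141 142 141 141 141 141]
 [144 145 146 145 146 146 145 145 145 144 145]
 [142 143 143 144 144 144 144 143 144 143 143]
 [140 141 141 141 141 140 141 141 141 141 141]
 [139 139 140 140 130  97 128 141 140 140 139]
 [138 139 139 138 110  97 107 135 139 141 137]
 [127 137 139 133 104 103 102 116 140 136 127]
 [113 124 135 114 103 105 103 101 128 124 115]
 [111 113 116 102 103 105 103  98 112 115 114]
 [112 111 111  98 103 105 103  99 107 114 113]
 [106 111 112  98 103 105 103 100 103 114 110]
 [ 85  96 104  98 102 104 104 100  95  96  90]
 [ 77  79  81  97 103 105 103 100  88  82  81]
 [ 78  77  78  98 104 104 103 100  88  81  81]
 [ 78  78  79  97 102 104 103 100  88  81  81]
 [ 78  79  80  98 103 104 103 101  91  82  83]
 [ 79  79  81  97 102 101  99 101  91  84  84]
 [ 78  78  80  94  98 101 101  99  89  83  83]]
[ 0.4228 -0.2334  0.04  ] [ 0.4189 -0.2342  0.0627] [ 0.0038  0.0008 -0.0227]
[ 0.4228 -0.2334  0.04  ] [ 0.4181 -0.2342  0.0627] [ 0.0046  0.0008 -0.0227]
```

Call:
play_rows --steps '[{"linear": [0.0043,-0.0003,0.01],"twist": [0,0,0],"claw": 0},{"linear": [0.0043,-0.0003,0.018],"twist": [0,0,0],"claw": 0},{"linear": [0.0043,-0.0003,0.018],"twist": [0,0,0],"claw": 0},{"linear": [0.0043,-0.0003,0.018],"twist": [0,0,0],"claw": 0},{"linear": [0.0043,-0.0003,0.018],"twist": [0,0,0],"claw": 0}]'

```text
t: 6.15
tcp_pos: [0.4218, -0.2338, 0.0884]
tool_rot: [[1.0, -0.0, -0.0], [-0.0, -1.0, -0.0], [-0.0, 0.0, -1.0]]
contact_force: [-0.3, 0.6, -0.8]
opening: 0.0179
grasp_force: 59.0
```

Run:
```python
from h import *
I,K,T=cam("wrist");np.savez("w5",K=K,T=T);cv2.imwrite("pics/w5full.png",I)
go((.4227,-.2342,.089),0)
cv2.imwrite("pics/w5.png",cv2.resize(I[170:280,260:380],None,fx=5,fy=5,interpolation=cv2.INTER_CUBIC))
```

```text
lin [0.0008, 0.0003, -0.0005] tw [0.0002, -0.0002, -0.0003] yaw -0.0003 tcp [ 0.4219 -0.2339  0.0885] t 6.2
```

View pics/w5.png

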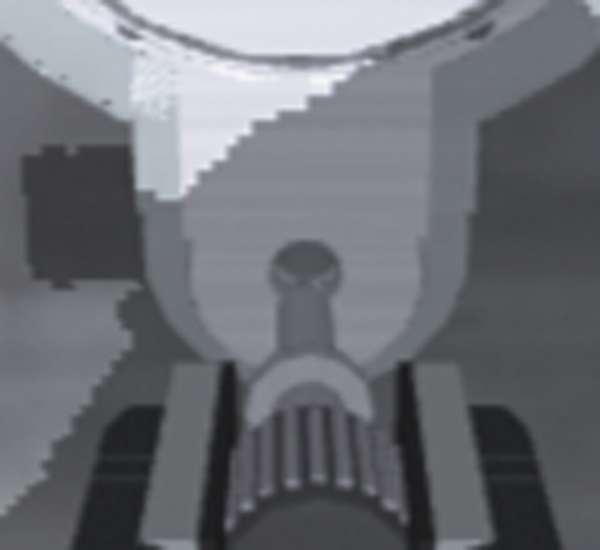

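The crop shows the tip over the near part of the hole: hole centre at (305,275), tip at about (305,290). Only a small forward correction remains.

Run:
```python
from h import *
d=np.load("w5.npz");K,T=d["K"],d["T"]
g=cv2.cvtColor(cv2.imread("pics/w5full.png"),cv2.COLOR_BGR2GRAY)
print(g[215:240,310:333:2])
h=onz(K,T,321,225,.04)
for v in(227,228,229): print((h-onz(K,T,321,v,.044)).round(4))
```

```text
[[134 135 136 135 136 135 135 134 135 136 136 136]
 [136 135 135 136 136 136 136 136 135 135 135 135]
 [135 135 136 136 134 133 134 134 136 135 136 136]
 [136 137 137 133 108  92  97 113 135 137 137 137]
 [135 135 134 115  85  83  83  87 123 135 135 135]
 [137 136 133  85  81  84  84  81 101 135 136 136]
 [139 138 120  79  82  84  84  81  82 130 138 138]
 [137 136 105  81  83  84  83  83  80 123 136 136]
 [139 138 109  90  83  84  83  81  95 124 138 139]
 [140 138 103 105  87  84  84  88 103 118 139 139]
 [139 137 101 107 103  90  93 104 103 117 138 139]
 [136 135 106  99 104  86 106 101  95 121 136 137]
 [135 135 119  97  94  95  99 103  97 126 134 134]
 [135 135 126 101 101 102 101  99 104 132 134 133]
 [135 135 134 106 101 103 101  96 119 135 134 135]
 [135 136 136 101 101 103 101  96 127 136 135 135]
 [137 137 138  96 101 103 101  96 126 139 138 138]
 [140 140 139  95 101 103 101  96 118 141 140 140]
 [139 140 138  95 101 103 101  97 115 140 140 140]
 [136 138 137  96 101 102 102  98 107 137 137 136]
 [137 137 136  96 101 103 101  98 106 137 136 136]
 [139 139 139  96 100 103 101  98 106 139 138 139]
 [142 141 141  96 101 102 101  98 102 142 142 141]
 [140 139 140  96 101  99  96  98 101 142 141 140]
 [138 138 137  93  95  98  99  97  92 138 139 139]]
[-0.0002  0.     -0.004 ]
[ 0.0006  0.     -0.004 ]
[ 0.0014  0.     -0.004 ]
```

Call:
play_rows --steps '[{"linear": [0.0004,0,0.0],"twist": [0,0,0],"claw": 0},{"linear": [0.0004,0,0.006],"twist": [0,0,0],"claw": 0},{"linear": [0.0004,0,0.01],"twist": [0,0,0],"claw": 0},{"linear": [0.0004,0,0.012],"twist": [0,0,0],"claw": 0},{"linear": [0.0004,0,0.012],"twist": [0,0,0],"claw": 0}]'

```text
t: 6.7
tcp_pos: [0.4219, -0.2335, 0.0758]
tool_rot: [[1.0, -0.0, -0.001], [-0.0, -1.0, 0.0], [-0.001, -0.0, -1.0]]
contact_force: [-0.2, -0.8, -1.5]
opening: 0.0179
grasp_force: 59.0
```

Tip is 8 mm into the flange hole with no contact force. On to the socket.

Call:
play_rows --steps '[{"linear": [0,0,0.005],"twist": [0,0,0],"claw": 0},{"linear": [0,0,0.01],"twist": [0,0,0],"claw": 0},{"linear": [0,0,0.014],"twist": [0,0,0],"claw": 0},{"linear": [0,0,0.018],"twist": [0,0,0],"claw": 0},{"linear": [0,0,0.022],"twist": [0,0,0],"claw": 0},{"linear": [0,0,0.022],"twist": [0,0,0],"claw": 0}]'

```text
t: 7.3
tcp_pos: [0.4219, -0.2335, 0.0537]
tool_rot: [[1.0, -0.0, -0.001], [-0.0, -1.0, 0.001], [-0.001, -0.001, -1.0]]
contact_force: [0.3, 0.2, -0.8]
opening: 0.018
grasp_force: 59.0
```

Call:
play_rows --steps '[{"linear": [0,0,0.002],"twist": [0,0,0],"claw": 0},{"linear": [0,0,0.003],"twist": [0,0,0],"claw": 0},{"linear": [0,0,0.004],"twist": [0,0,0],"claw": 0},{"linear": [0,0,0.004],"twist": [0,0,0],"claw": 0}]'

```text
t: 7.7
tcp_pos: [0.4229, -0.2348, 0.0522]
tool_rot: [[1.0, -0.0, 0.001], [-0.0, -1.0, -0.002], [0.001, 0.002, -1.0]]
contact_force: [-6.3, 2.0, 24.8]
opening: 0.0177
grasp_force: 61.9
```

The pin bottomed out at z 0.052, which is the home height, with 25 N on it. Release, rise, and go over the cap.

Call:
play_rows --steps '[{"linear": [0,0,-0.004],"twist": [0,0,0],"claw": 0.5},{"linear": [0,0,-0.004],"twist": [0,0,0],"claw": 0.5},{"linear": [0,0,-0.004],"twist": [0,0,0],"claw": 0.5},{"linear": [0,0,-0.05],"twist": [0,0,0],"claw": 0.5},{"linear": [0,0,-0.1],"twist": [0,0,0],"claw": 1},{"linear": [0.04,0,-0.11],"twist": [0,0,0],"claw": 1},{"linear": [0.08,0,-0.11],"twist": [0,0,0],"claw": 1},{"linear": [0.08,0,-0.11],"twist": [0,0,0],"claw": 1},{"linear": [0.08,0,-0.11],"twist": [0,0,0],"claw": 1},{"linear": [0.08,0,-0.11],"twist": [0,0,0],"claw": 1}]'

```text
t: 8.7
tcp_pos: [0.5011, -0.2334, 0.1596]
tool_rot: [[1.0, -0.0, -0.002], [-0.0, -1.0, 0.001], [-0.002, -0.001, -1.0]]
contact_force: [1.4, 0.2, -0.5]
opening: 0.0857
grasp_force: 0.0
```

Run:
```python
from h import *
I,K,T=cam("wrist");np.savez("w6",K=K,T=T);cv2.imwrite("pics/w6.png",I)
go((.5025,-.234,.16),0)
for p in((.5025,-.234,.11),(.4225,-.234,.068)):print("proj",proj(K,T,p))
```

```text
lin [0.0014, 0.0005, -0.0002] tw [-0.0007, 0.0014, -0.0006] yaw -0.0006 tcp [ 0.5011 -0.2335  0.1598] t 8.75
proj [322.40402886 222.81572494]
proj [322.57586089 281.06674442]
```

View pics/w6.png

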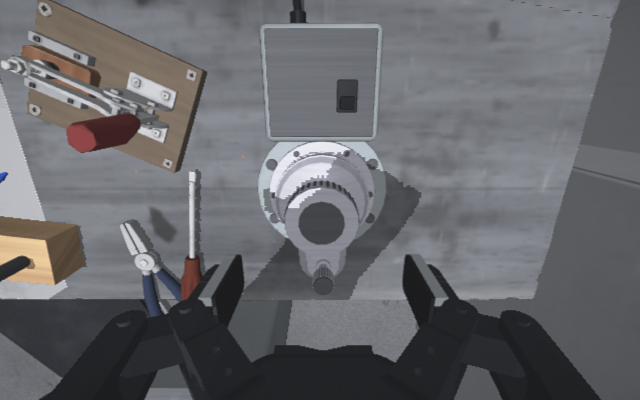

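The wrist view shows the cap centred at (321,223), where it was expected, and the pin seated in the ear at (322,284). Descend and grip the cap.

Call:
play_rows --steps '[{"linear": [0.0012,0.0005,0.03],"twist": [0,0,0],"claw": 1},{"linear": [0.0012,0.0005,0.06],"twist": [0,0,0],"claw": 1},{"linear": [0.0012,0.0005,0.08],"twist": [0,0,0],"claw": 1},{"linear": [0.0012,0.0005,0.08],"twist": [0,0,0],"claw": 1},{"linear": [0.0012,0.0005,0.08],"twist": [0,0,0],"claw": 1},{"linear": [0.0012,0.0005,0.08],"twist": [0,0,0],"claw": 0},{"linear": [0.0012,0.0005,0.08],"twist": [0,0,0],"claw": 0},{"linear": [0.0012,0.0005,0.08],"twist": [0,0,0],"claw": 0},{"linear": [0.0012,0.0005,0.08],"twist": [0,0,0],"claw": 0}]' --grip_force 90

```text
t: 9.65
tcp_pos: [0.5039, -0.2335, 0.0817]
tool_rot: [[1.0, 0.0, 0.002], [0.0, -1.0, 0.001], [0.002, -0.001, -1.0]]
contact_force: [-0.8, 5.3, 7.4]
opening: 0.0545
grasp_force: 92.8
```

Call:
play_rows --steps '[{"linear": [0,0,0],"twist": [0,0,-0.08],"claw": 0},{"linear": [0,0,-0.0002],"twist": [0,0,-0.16],"claw": 0},{"linear": [0,0,-0.0003],"twist": [0,0,-0.24],"claw": 0},{"linear": [0,0,-0.0004],"twist": [0,0,-0.32],"claw": 0},{"linear": [0,0,-0.0005],"twist": [0,0,-0.4],"claw": 0},{"linear": [0,0,-0.0006],"twist": [0,0,-0.48],"claw": 0}]'

```text
t: 10.25
tcp_pos: [0.5044, -0.2318, 0.0821]
tool_rot: [[0.885, 0.466, 0.003], [0.466, -0.885, 0.004], [0.004, -0.002, -1.0]]
contact_force: [2.3, 14.3, 7.6]
opening: 0.0541
grasp_force: 93.0
```

Run:
```python
from h import *
s=manip.read_state();print(s["joints"].round(3),s["ft_torque"].round(2),s["contact_force"].round(1));go(s["tcp_pos"])
I,K,T=cam("wrist");cv2.imwrite("pics/w7.png",I)
```

```text
[-0.565  0.473 -0.3    0.798  0.005  2.092] [ 2.81 -0.44 -0.22] [ 2.3 14.3  7.6]
lin [0.0, 0.0, 0.0] tw [-0.0024, -0.0044, 0.0] yaw 0.4846 tcp [ 0.5044 -0.2318  0.0821] t 10.25
```

View pics/w7.png

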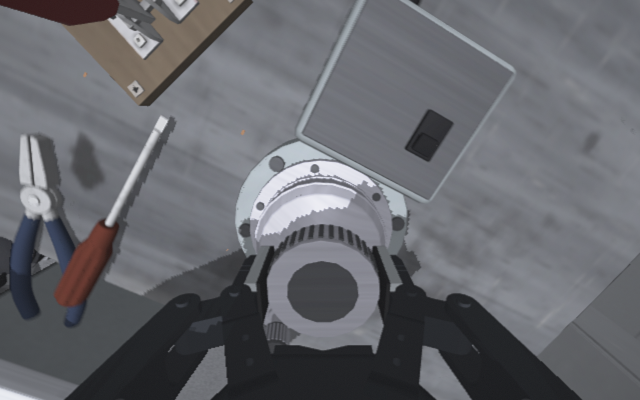

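This view (my last) shows the cap squarely in the fingers at (322,290), with the pin still in the ear at (278,330). The wrist moment is 0.22 Nm, so it's turning. I'll continue, relieving the 14 N side load.

Call:
play_rows --steps '[{"linear": [0.0011,-0.0011,-0.0001],"twist": [0,0,-0.1],"claw": 0},{"linear": [0.0011,-0.0011,-0.0003],"twist": [0,0,-0.2],"claw": 0},{"linear": [0.0011,-0.0011,-0.0004],"twist": [0,0,-0.3],"claw": 0},{"linear": [0.0011,-0.0011,-0.0005],"twist": [0,0,-0.4],"claw": 0},{"linear": [0.0011,-0.0011,-0.0007],"twist": [0,0,-0.5],"claw": 0},{"linear": [0.0011,-0.0011,-0.0008],"twist": [0,0,-0.6],"claw": 0},{"linear": [0.0011,-0.0011,-0.0009],"twist": [0,0,-0.7],"claw": 0},{"linear": [0.0011,-0.0011,-0.001],"twist": [0,0,-0.8],"claw": 0},{"linear": [0.0011,-0.0011,-0.0012],"twist": [0,0,-0.9],"claw": 0},{"linear": [0.0011,-0.0011,-0.0013],"twist": [0,0,-1.0],"claw": 0}]'

```text
t: 11.3
tcp_pos: [0.5021, -0.2295, 0.0824]
tool_rot: [[0.086, 0.996, -0.003], [0.996, -0.086, 0.006], [0.005, -0.003, -1.0]]
contact_force: [-5.9, 12.7, 7.1]
opening: 0.0546
grasp_force: 93.0
```

Run:
```python
from h import *
s=manip.read_state();print(s["joints"].round(3),s["ft_torque"].round(2),s["contact_force"].round(1));go(s["tcp_pos"])
```

```text
[-0.563  0.472 -0.301  0.803  0.003  1.094] [ 2.68  1.4  -0.2 ] [-5.9 12.7  7.1]
lin [0.0, 0.0, 0.0] tw [-0.0032, -0.0053, 0.0] yaw 1.485 tcp [ 0.5021 -0.2295  0.0824] t 11.3
```

```bash
cat >> h.py <<'E'
def capc(I,K,T,z,u0=322,v0=290):
    g=cv2.medianBlur(cv2.cvtColor(I,cv2.COLOR_BGR2GRAY),5)
    r=g[v0-60:v0+60,u0-70:u0+70]; t,m=cv2.threshold(r,0,255,cv2.THRESH_BINARY_INV+cv2.THRESH_OTSU)
    n,l,st,ce=cv2.connectedComponentsWithStats(m,connectivity=4)
    k=l[60,70]; c=cv2.findContours((l==k).astype(np.uint8),0,1)[0][0]; e=cv2.fitEllipse(c)
    u,v=e[0][0]+u0-70,e[0][1]+v0-60
    return np.round((u,v,*e[1]),1),onz(K,T,u,v,z).round(4)
E
python3 - <<'E'
from h import *
I,K,T=cam("wrist");cv2.imwrite("pics/w8.png",I)
s=manip.read_state();R=s["tool_rot"]
print("now",capc(I,K,T,.112), "tcp",s["tcp_pos"].round(4), proj(K,T,s["tcp_pos"]+R[:,2]*-(.112-s["tcp_pos"][2])))
I=cv2.imread("pics/w7.png");print("w7",capc(I,K,T,.11))
d=np.load("w6.npz");I=cv2.imread("pics/w6.png");print("w6",capc(I,d["K"],d["T"],.11,322,223))
E
```

```text
now (array([322.3, 291.4,  59.7,  69.6]), array([ 0.5032, -0.2312,  0.112 ])) tcp [ 0.502  -0.2297  0.0824] [319.64171393 289.08374546]
w7 (array([322.4, 291.4,  59.8,  69.7]), array([ 0.5031, -0.2327,  0.11  ]))
w6 (array([321. , 222.8,  42.4,  46. ]), array([ 0.5025, -0.233 ,  0.11  ]))
```

Call:
play_rows --steps '[{"linear": [0.0002,-0.0002,-0.0001],"twist": [0,0,-0.1],"claw": 0},{"linear": [0.0004,-0.0004,-0.0003],"twist": [0,0,-0.2],"claw": 0},{"linear": [0.0006,-0.0006,-0.0004],"twist": [0,0,-0.3],"claw": 0},{"linear": [0.0008,-0.0008,-0.0005],"twist": [0,0,-0.4],"claw": 0},{"linear": [0.001,-0.001,-0.0007],"twist": [0,0,-0.5],"claw": 0},{"linear": [0.0012,-0.0012,-0.0008],"twist": [0,0,-0.6],"claw": 0},{"linear": [0.0014,-0.0014,-0.0009],"twist": [0,0,-0.7],"claw": 0},{"linear": [0.0014,-0.0016,-0.001],"twist": [0,0,-0.8],"claw": 0},{"linear": [0.0014,-0.0016,-0.0012],"twist": [0,0,-0.9],"claw": 0},{"linear": [0.0014,-0.0016,-0.0013],"twist": [0,0,-1.0],"claw": 0}]'

```text
t: 12.35
tcp_pos: [0.4991, -0.2297, 0.0833]
tool_rot: [[-0.791, 0.612, -0.006], [0.612, 0.791, 0.002], [0.006, -0.002, -1.0]]
contact_force: [-12.7, 2.8, 4.3]
opening: 0.0542
grasp_force: 93.5
```

Run:
```python
from h import *
s=manip.read_state();print(s["joints"].round(3),s["ft_torque"].round(2),s["contact_force"].round(1));go(s["tcp_pos"])
I,K,T=cam("wrist");print(capc(I,K,T,.112))
I,K,T=cam("scene");cv2.imwrite("pics/s8.png",I)
# drum angle check: pin knob in wrist/scene vs expected
```

```text
[-0.564  0.467 -0.306  0.804 -0.001  0.094] [ 0.73  2.61 -0.2 ] [-12.7   2.8   4.3]
lin [0.0, 0.0, 0.0] tw [-0.002, -0.0061, 0.0] yaw 2.4836 tcp [ 0.4991 -0.2297  0.0833] t 12.35
(array([322.3, 291.4,  59.6,  69.6]), array([ 0.5014, -0.2318,  0.112 ]))
```

Call:
play_rows --steps '[{"linear": [-0.0003,0,-0.0002],"twist": [0,0,-0.06],"claw": 0},{"linear": [-0.0005,0,-0.0004],"twist": [0,0,-0.12],"claw": 0},{"linear": [-0.0005,0,-0.0004],"twist": [0,0,-0.12],"claw": 0},{"linear": [-0.0005,0,-0.0015],"twist": [0,0,-0.12],"claw": 0},{"linear": [-0.0005,0,-0.003],"twist": [0,0,-0.12],"claw": 0},{"linear": [-0.0005,0,-0.003],"twist": [0,0,-0.12],"claw": 0}]'

```text
t: 13.05
tcp_pos: [0.4988, -0.2303, 0.0856]
tool_rot: [[-0.856, 0.516, -0.008], [0.516, 0.856, 0.002], [0.008, -0.002, -1.0]]
contact_force: [-12.2, 0.5, -2.4]
opening: 0.0545
grasp_force: 96.0
```

Run:
```python
from h import *
s=manip.read_state();print(s["joints"].round(3),s["ft_torque"].round(2),s["contact_force"].round(1));go(s["tcp_pos"])
I,K,T=cam("wrist");print(capc(I,K,T,.112))
```

```text
[-0.564  0.466 -0.302  0.811 -0.002 -0.022] [ 0.18  2.49 -0.03] [-12.2   0.5  -2.4]
lin [0.0, 0.0, 0.0] tw [-0.0022, -0.0075, 0.0] yaw 2.5991 tcp [ 0.4988 -0.2303  0.0856] t 13.05
(array([322.3, 291.3,  59.5,  69.5]), array([ 0.5027, -0.2331,  0.112 ]))
```

Call:
play_rows --steps '[{"linear": [0.0008,-0.0005,-0.001],"twist": [0,0,0],"claw": 0},{"linear": [0.0017,-0.001,-0.003],"twist": [0,0,0],"claw": 0},{"linear": [0.0017,-0.001,-0.005],"twist": [0,0,0],"claw": 0},{"linear": [0.0017,-0.001,-0.006],"twist": [0,0,0],"claw": 0},{"linear": [0.0017,-0.001,-0.006],"twist": [0,0,0],"claw": 0}]'

```text
t: 13.6
tcp_pos: [0.5017, -0.232, 0.0933]
tool_rot: [[-0.857, 0.516, 0.002], [0.516, 0.857, -0.001], [-0.002, 0.0, -1.0]]
contact_force: [-0.7, 0.1, -0.4]
opening: 0.054
grasp_force: 96.3
```

Cap lifts with no resistance. Raise it another 16 mm and check.

Call:
play_rows --steps '[{"linear": [0,0,-0.004],"twist": [0,0,0],"claw": 0},{"linear": [0,0,-0.008],"twist": [0,0,0],"claw": 0},{"linear": [0,0,-0.012],"twist": [0,0,0],"claw": 0},{"linear": [0,0,-0.016],"twist": [0,0,0],"claw": 0},{"linear": [0,0,-0.016],"twist": [0,0,0],"claw": 0},{"linear": [0,0,-0.016],"twist": [0,0,0],"claw": 0}]'

```text
t: 14.2
tcp_pos: [0.5009, -0.2316, 0.1086]
tool_rot: [[-0.857, 0.516, 0.0], [0.516, 0.857, -0.0], [-0.0, -0.0, -1.0]]
contact_force: [0.4, 0.0, -1.5]
opening: 0.0541
grasp_force: 96.3
```

Run:
```python
from h import *
s=manip.read_state();print(s["tool_rot"].round(3).tolist(),s["ft_torque"].round(2),s["contact_force"].round(1),abs(s["qvel"]).max(),s["grasp_force"])
go(s["tcp_pos"])
I,K,T=cam("wrist");print(capc(I,K,T,.138));cv2.imwrite("pics/w9.png",I)
I0=cv2.imread("pics/s8.png");I,K,T=cam("scene")
# bottle / pin still in place: image change outside gripper
for n,p in(("knob",(.4225,-.234,.068)),("bottle",None)):
    u,v=(proj(K,T,p) if p else (238,225)); u,v=int(u),int(v)
    a=I[v-12:v+12,u-10:u+10].astype(int);b=cv2.imread("pics/scene0.png")[v-12:v+12,u-10:u+10].astype(int);c=I0[v-12:v+12,u-10:u+10].astype(int)
    print(n,(u,v),abs(a-b).mean().round(1),abs(a-c).mean().round(1))
```

```text
[[-0.857, 0.516, 0.0], [0.516, 0.857, -0.0], [-0.0, -0.0, -1.0]] [ 0.02  0.01 -0.02] [ 0.4  0.  -1.5] 0.005936700127401201 96.32889007392805
lin [0.0, 0.0, 0.0] tw [-0.0, 0.0003, -0.0] yaw 2.5998 tcp [ 0.5009 -0.2316  0.1086] t 14.2
(array([322.4, 291.4,  59.7,  69.7]), array([ 0.5028, -0.2332,  0.138 ]))
knob (408, 177) 16.4 3.9
bottle (238, 225) 7.2 2.8
```

```bash
python3 -c "
from rig import manip
print(manip.finish_job())"
```

```text
the job is handed in; nothing more can be done
None
```

I handed the job in at about 14 s: the lock pin is fully home, the cap is unscrewed, and the gripper is still holding it level about 27 mm above its screwed-home height, over the drum's mouth. The oil bottle was not touched.

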